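Line up the tea tins by height

TASK

Line up the four tea tins on the row of grey felt mats in order of height, one tin upright and centred on each mat: the tallest on the mat next to the wind-up timer, then each smaller one in turn, so that the smallest stands at the far end. Do not knock a tin over, and leave the ramekin where it is.

Things in the scene. Friction and masses are not known exactly. Their poses are not given: they have to be found in the camera images.
- tin_a_centre (a point): the tallest tin: cream body, grey metal slip lid; upright round tin 68 mm in diameter, 98 mm high, lid does not come off, under 0.3 kg. This point is on its axis half-way up (49 mm above its foot); z up along the axis. Grip it across its sides from above, best with the pads 60 to 80 mm above its foot.
- tin_b_centre (a point): the second tallest tin: white body, grey metal slip lid; upright round tin 62 mm in diameter, 80 mm high, lid does not come off, under 0.3 kg. This point is on its axis half-way up (40 mm above its foot); z up along the axis. Grip it across its sides from above, best with the pads 45 to 65 mm above its foot.
- tin_c_centre (a point): the third tallest tin: low cream body, grey metal slip lid; upright round tin 56 mm in diameter, 62 mm high, lid does not come off, under 0.3 kg. This point is on its axis half-way up (31 mm above its foot); z up along the axis. Grip it across its sides from above, best with the pads 35 to 50 mm above its foot.
- tin_d_centre (a point): the smallest tin: plain white body without a label, grey metal slip lid; upright round tin 49 mm in diameter, 46 mm high, lid does not come off, under 0.3 kg. This point is on its axis half-way up (23 mm above its foot); z up along the axis. Grip it across its sides from above, best with the pads 23 to 35 mm above its foot.
- spot_1: number 1 (1 at the robot's left, +y; 4 at the right) of four equal round grey felt mats, 84 mm across, in a straight row 115 mm apart on a low fixed wooden board (92 x 455 mm, 12 mm high). Origin: centre of its underside; its top is 3 mm higher, 15 mm above the worktop; y axis along the row from 4 to 1. Wall cupboards hang 50 mm or more behind the mats' centres, 0.5 m up: keep lifts low.
- spot_2: number 2 (1 at the robot's left, +y; 4 at the right) of four equal round grey felt mats, 84 mm across, in a straight row 115 mm apart on a low fixed wooden board (92 x 455 mm, 12 mm high). Origin: centre of its underside; its top is 3 mm higher, 15 mm above the worktop; y axis along the row from 4 to 1. Wall cupboards hang 50 mm or more behind the mats' centres, 0.5 m up: keep lifts low.
- spot_3: number 3 (1 at the robot's left, +y; 4 at the right) of four equal round grey felt mats, 84 mm across, in a straight row 115 mm apart on a low fixed wooden board (92 x 455 mm, 12 mm high). Origin: centre of its underside; its top is 3 mm higher, 15 mm above the worktop; y axis along the row from 4 to 1. Wall cupboards hang 50 mm or more behind the mats' centres, 0.5 m up: keep lifts low.
- spot_4: number 4 (1 at the robot's left, +y; 4 at the right) of four equal round grey felt mats, 84 mm across, in a straight row 115 mm apart on a low fixed wooden board (92 x 455 mm, 12 mm high). Origin: centre of its underside; its top is 3 mm higher, 15 mm above the worktop; y axis along the row from 4 to 1. Wall cupboards hang 50 mm or more behind the mats' centres, 0.5 m up: keep lifts low.
- timer: round wind-up kitchen timer, dark blue top on a white foot, 62 mm across, 56 mm high, fixed; it stands in line with the row about 110 mm beyond one end mat, at either end of the row (a fixed cup of the same height, 56 mm, with its handle, stands likewise at the other end). Origin: centre of its underside.
- ramekin_centre (a point): white fluted ramekin (small open dish), 70 mm across, 40 mm high, loose, standing among the tins about 110 mm or more from its neighbours, to be left where it is. This point is on its axis half-way up.
Not all that is in view belongs to the job. What is shaped like the part that bears tin_b_centre but red is not meant.

How it is judged:
By the outcome, as a careful person would: the job done as asked, in the order asked, and still so for the second after the job is handed in, with the robot touching nothing.
It also fails if it takes over 99 s, if anything falls off the work surface, if the arm or the gripper's body presses on something with over 40 N, if the wrist force passes 120 N, or if a joint passes its speed limit or range.

ROBOT

A 6-joint arm with a two-finger parallel gripper is mounted at the origin on a cart in front of the work surface, level with it; the furniture and walls round the work are solid. World frame = base frame: x ahead of the robot, y to its left, z up, the work surface at z = 0. Lengths are in m, angles in rad, forces in N, time in s.
With the tool pointing down it reaches from about 0.35 to 0.975 m from the base axis. Payload 4.9 kg.
Tool frame: the origin (TCP) lies midway between the tips of the shut fingers; the grasp point (between the pads) lies 19 mm behind it; z points along the fingers, y is the direction in which the jaws open and shut (so a half turn about z gives the same grasp; the last joint's range is limited). The gripper opens to 85 mm and grips with 20 to 120 N. Pads are 22 mm wide; open, the fingers measure 114 mm over their backs; the gripper's body (76 mm by 85 mm) begins 54 mm behind the grasp point. The pads swing forward as they close: fully open they stand 13 mm farther back than shut.
Start: joints at [-1.325, 0.053, 1.613, -0, 1.476, -0.119], TCP at [0.223, -0.584, 0.231] pointing down, gripper open.
Joint ranges: [-3.01, 3.01], [-1.01, 2.22], [0.06, 2.58], [-1.02, 4.17], [0.09, 2.62], [-3.14, 3.14]. Speed limits (rad/s): [2.57, 2.57, 3.14, 3.14, 3.14, 3.14].

INTERFACE

Orientations are given as a unit quaternion [w, x, y, z].
In Python, from plant import state, grab_frame, camera_info, job_done, cut_out gives the robot as it stands.
- The arm moves only by the tool step_arm, never from a script. Its argument "moves" is a list of rows, each a list of 7 numbers: the shift along the tool's x, y, z in m, then the turn, a rotation vector about the tool's x, y, z in rad, then the finger opening in m, from 0 to 0.0854. A call has 1 to 8 rows; each row shifts and turns the commanded pose from where the row before left it, along the tool's axes as they then stand; what a row does not reach is not made up. A row lasts 1/10 s, in which the tool goes at most 50 mm and 8.59 degrees, less where a joint would pass 70% of its speed; a pose out of reach is approached as far as the arm can. A call is refused whole if a number of a shift passes 0.05 or a number of a turn 0.15, either way. A call with a gripper value outside its range is refused whole. The fingers move at their own pace and stop on an object; the grip force is fixed at half the most. Time passes only in rows, so rows that do not move let the fingers close. It gives the time, the measured TCP pose, the force and the opening at its end, in the units of the state.
- state(): the state, without advancing time (a new reading comes with each control period).
- grab_frame(name): name is "side" or "top"; returns (picture, depth): 384x512x3 uint8, red, green, blue; 384x512 float32, m along the optical axis (not along the pixel's ray), 0 where there is no reading.
- camera_info(name): a dict with "intrinsics" (3x3 intrinsics, pixels), "world_from_camera" (4x4, takes a point from camera to world coordinates). Camera axes: x right, y down, z forward; pixel columns grow to the right and rows downward; lengths in m; the calibration is good to about 2 mm. A picture is of the moment at which its call begins. camera_info takes no time and is no camera call.
- job_done(): hands the job in, once; it reports no verdict.
Trained networks look in the newest picture that a camera, given by its name, has taken for a name from the list of things; names that differ only in an ending like _2 or _b are one class to them, and where a whole thing is asked for, a point or a joint stands for the part that bears it (a point fixed in the world has none). Each returns a list of dicts, best first, with "conf" (0 to 1); they miss things now and then, are a little off and sometimes report something else, mostly with a low value. They report only what shows in the picture. A call takes as long as a camera call. They do not tell look-alikes from the thing itself.
- cut_out(camera, query): "mask" (384x512 bool, what is visible of it) and "point" ([column, row] in pixels, amid what is visible of it).
The state is a dict: "time": time; "joint_pos": joint angles; "joint_vel": joint speeds; "joint_efforts": joint torques, N m; "tool_pos": TCP position; "tool_rot": TCP orientation; "contact_force": force on the tool from outside, world axes, zero at the start; "ft_torque": the same for the moment, N m; "gripper_width": opening from 0.0 (shut) to 1.0 (fully open).
Only numpy, scipy, OpenCV 4.12 (cv2) and the standard library are available. Lean on these libraries where they do the work, as an engineer would, in place of code of your own. Each camera call takes 0.05 s, during which the arm holds its last target.

## Working session

There is one attempt and no reset: what is moved stays moved. The work goes in short steps, Python scripts to look and compute and a tool call to move; the robot and the scene stay as the last step left them, time stands still between calls to the robot, and variables do not carry over. Pictures are saved under pics/ and viewed, and the job is handed in when it is done.

Besides the shell and the picture viewer there is one more tool, called as a command line: name --pt "numbers of a row" for each row, then --argument value for the rest. step_arm: Moves the arm, as the interface text tells. Its arguments: {"type":"object","properties":{"moves":{"type":"array"}},"required":["moves"]}

```bash
mkdir -p pics; cat > h.py <<'E'
import numpy as np,cv2
from plant import *
def pts(cam,d):
    ci=camera_info(cam);K=np.array(ci["intrinsics"]);T=np.array(ci["world_from_camera"])
    v,u=np.mgrid[:384,:512]
    P=np.stack([(u-K[0,2])/K[0,0]*d,(v-K[1,2])/K[1,1]*d,d],-1)
    return P@T[:3,:3].T+T[:3,3]
def save(n,im): cv2.imwrite('pics/'+n,im[...,::-1])
E
python3 - <<'E'
from h import *
s=state();print({k:np.round(v,3).tolist() for k,v in s.items()})
for c in("side","top"):
    im,d=grab_frame(c);save(c+'0.png',im);np.savez(c+'0.npz',im=im,d=d)
    print(c,np.round(camera_info(c)["world_from_camera"],3).tolist(),np.round(camera_info(c)["intrinsics"],1).tolist())
E
```

```text
{'time': 0.0, 'joint_pos': [-1.325, 0.053, 1.614, -0.0, 1.476, -0.119], 'joint_vel': [0.0, 0.0, -0.001, 0.002, 0.002, -0.0], 'joint_efforts': [-0.0, -39.369, -37.017, -0.0, 0.007, 0.0], 'tool_pos': [0.223, -0.583, 0.23], 'tool_rot': [-0.001, 0.983, 0.181, -0.0], 'contact_force': [-0.013, -0.254, -0.225], 'ft_torque': [-0.002, -0.01, -0.011], 'gripper_width': 1.001}
side [[-0.875, -0.158, 0.459, -0.157], [-0.484, 0.334, -0.809, 1.18], [-0.025, -0.929, -0.368, 0.594], [0.0, 0.0, 0.0, 1.0]] [[429.1, 0.0, 256.7], [0.0, 429.1, 192.9], [0.0, 0.0, 1.0]]
top [[0.022, -0.993, 0.112, 0.366], [-1.0, -0.022, 0.008, 0.028], [-0.006, -0.112, -0.994, 1.21], [0.0, 0.0, 0.0, 1.0]] [[462.1, 0.0, 256.4], [0.0, 462.1, 187.7], [0.0, 0.0, 1.0]]
```

View pics/top0.png

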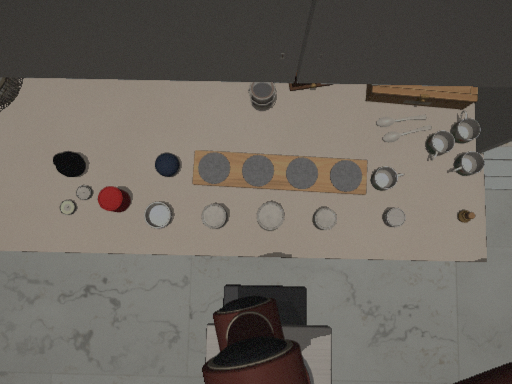

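View pics/side0.png

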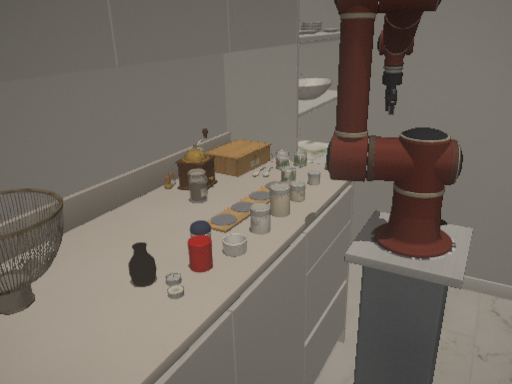

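The top view shows the blue timer at (167,164), next to mat 1 at (214,168), with the other mats at (258,170), (302,173) and (346,176). Possible tins are at (214,216), (270,216), (325,218) and (395,217). The ramekin is at (160,215), and the red decoy tin is at (113,199).

```bash
python3 - <<'E'
from h import *
z=np.load('top0.npz');im,d=z['im'],z['d'];P=pts('top',d)
for q in['tin_a_centre','timer','ramekin_centre','spot_1']:
    for r in cut_out('top',q):
        m=r['mask'].astype(bool)&(d>0)
        if m.sum()<20: continue
        p=P[m]; zt=np.percentile(p[:,2],90)
        t=p[p[:,2]>zt-.008]
        (cx,cy),rad=cv2.minEnclosingCircle(t[:,:2].astype(np.float32))
        print(q,round(r['conf'],2),np.round(r['point']),m.sum(),'ztop%.3f'%zt,'circ %.4f %.4f d=%.3f'%(cx,cy,2*rad),'mean',np.round(t.mean(0),4))
c=im[130:250,50:430];save('crop0.png',cv2.resize(c,None,fx=2.1,fy=2.1,interpolation=cv2.INTER_CUBIC))
s=np.load('side0.npz')['im'];save('crop1.png',cv2.resize(s[130:290,120:340],None,fx=3.5,fy=3.5,interpolation=cv2.INTER_CUBIC))
E
```

```text
tin_a_centre 0.89 [272. 214.] 610 ztop0.100 circ 0.4249 0.0027 d=0.067 mean [0.4248 0.003  0.0974]
timer 0.94 [164. 164.] 480 ztop0.056 circ 0.5536 0.2694 d=0.057 mean [0.5544 0.2691 0.0533]
ramekin_centre 0.58 [159. 216.] 573 ztop0.039 circ 0.4235 0.2866 d=0.067 mean [0.4224 0.285  0.0379]
spot_1 0.9 [213. 168.] 723 ztop0.019 circ 0.5518 0.1497 d=0.084 mean [0.55   0.151  0.0159]
spot_1 0.88 [347. 176.] 802 ztop0.019 circ 0.5382 -0.1949 d=0.084 mean [ 0.5379 -0.1945  0.0159]
spot_1 0.87 [259. 172.] 733 ztop0.019 circ 0.5468 0.0356 d=0.082 mean [0.5469 0.0355 0.0159]
spot_1 0.61 [302. 174.] 807 ztop0.019 circ 0.5432 -0.0784 d=0.087 mean [ 0.5421 -0.0795  0.016 ]
```

```bash
python3 - <<'E'
from h import *
z=np.load('side0.npz');im,d=z['im'],z['d'];P=pts('side',d)
grab_frame('side')
for q in['tin_a_centre','ramekin_centre','spot_1']:
    for r in cut_out('side',q):
        m=r['mask'].astype(bool)&(d>0)
        if m.sum()<20: continue
        p=P[m]; zt=np.percentile(p[:,2],95)
        t=p[p[:,2]>zt-.006]
        (cx,cy),rad=cv2.minEnclosingCircle(t[:,:2].astype(np.float32))
        print(q,round(r['conf'],2),np.round(r['point']),m.sum(),'ztop%.3f'%zt,'circ %.4f %.4f d=%.3f'%(cx,cy,2*rad))
E
```

```text
tin_a_centre 0.83 [282. 199.] 670 ztop0.098 circ 0.4240 0.0061 d=0.069
ramekin_centre 0.62 [234. 244.] 534 ztop0.040 circ 0.4257 0.2908 d=0.072
ramekin_centre 0.3 [244. 206.] 137 ztop0.019 circ 0.5404 0.0381 d=0.081
spot_1 0.69 [262. 194.] 163 ztop0.019 circ 0.5457 -0.0763 d=0.092
spot_1 0.65 [225. 217.] 247 ztop0.018 circ 0.5492 0.1505 d=0.091
spot_1 0.56 [243. 203.] 161 ztop0.019 circ 0.5500 0.0418 d=0.088
```

View pics/crop0.png

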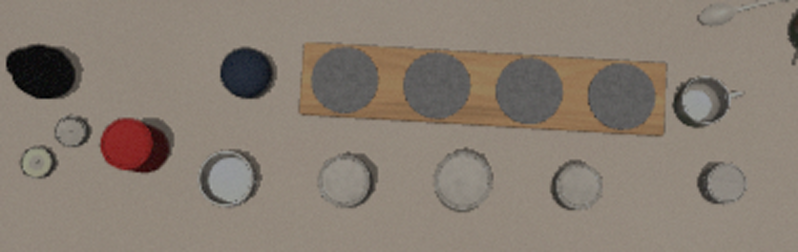

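View pics/crop1.png

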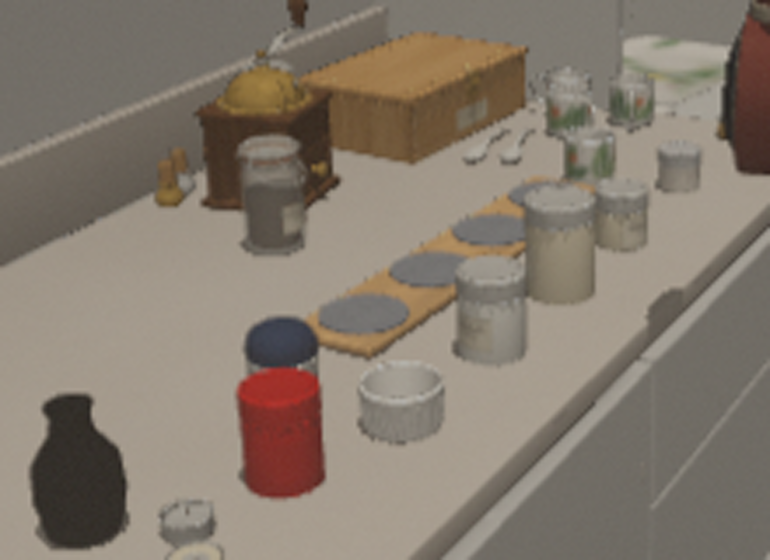

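The crops separate the tins by height. From left to right in the top view they are b (white, ~80 mm) at (214,216), a (tallest) at (270,216), c at (325,218) and d (no label) at (395,217). The red tin is a decoy. The timer is on the +y side, so a goes to mat 1, b to 2, c to 3 and d to 4. Next I measure b, c and d.

```bash
python3 - <<'E'
from h import *
for cam in('top','side'):
  z=np.load(cam+'0.npz');d=z['d'];P=pts(cam,d)
  for q in['tin_b_centre','tin_c_centre','tin_d_centre']:
    for r in cut_out(cam,q):
        m=r['mask'].astype(bool)&(d>0)
        if m.sum()<20: continue
        p=P[m]; zt=np.percentile(p[:,2],90)
        t=p[p[:,2]>zt-.008]
        (cx,cy),rad=cv2.minEnclosingCircle(t[:,:2].astype(np.float32))
        print(cam,q,round(r['conf'],2),np.round(r['point']),'ztop%.3f'%zt,'circ %.4f %.4f d=%.3f'%(cx,cy,2*rad))
# direct, by height + region from top
z=np.load('top0.npz');d=z['d'];P=pts('top',d)
for n,(u,v),h,D in[('a',(270,216),.098,.068),('b',(214,216),.08,.062),('c',(325,218),.062,.056),('d',(395,217),.046,.049)]:
    w=P[v-22:v+22,u-22:u+22].reshape(-1,3);t=w[abs(w[:,2]-h)<.008]
    t=t[np.linalg.norm(t[:,:2]-np.median(t[:,:2],0),axis=1)<D*.6]
    (cx,cy),rad=cv2.minEnclosingCircle(t[:,:2].astype(np.float32))
    lo,hi=np.percentile(t[:,:2],[1,99],axis=0)
    print(n,len(t),'area d=%.3f'%0,'circ %.4f %.4f d=%.3f'%(cx,cy,2*rad),'mid',np.round((lo+hi)/2,4),'mean',np.round(t.mean(0),4))
E
```

```text
top tin_b_centre 0.61 [216. 218.] ztop0.082 circ 0.4227 0.1409 d=0.061
top tin_b_centre 0.55 [115. 198.] ztop0.081 circ 0.4610 0.3971 d=0.062
top tin_c_centre 0.57 [327. 220.] ztop0.065 circ 0.4228 -0.1359 d=0.056
top tin_d_centre 0.8 [394. 215.] ztop0.048 circ 0.4312 -0.3142 d=0.050
top tin_d_centre 0.72 [216. 217.] ztop0.082 circ 0.4229 0.1406 d=0.061
top tin_d_centre 0.52 [270. 216.] ztop0.100 circ 0.4249 0.0024 d=0.067
side tin_b_centre 0.8 [262. 217.] ztop0.080 circ 0.4202 0.1443 d=0.065
side tin_b_centre 0.68 [201. 252.] ztop0.080 circ 0.4598 0.4010 d=0.064
side tin_c_centre 0.8 [298. 188.] ztop0.063 circ 0.4042 -0.0795 d=0.157
side tin_d_centre 0.54 [313. 177.] ztop0.047 circ 0.4288 -0.3123 d=0.051
a 613 area d=0.000 circ 0.4248 0.0022 d=0.067 mid [0.4248 0.0026] mean [0.4248 0.0024 0.0973]
b 490 area d=0.000 circ 0.4227 0.1409 d=0.061 mid [0.4227 0.1404] mean [0.4225 0.1405 0.0793]
c 393 area d=0.000 circ 0.4228 -0.1359 d=0.056 mid [ 0.4225 -0.136 ] mean [ 0.4229 -0.1355  0.0617]
d 305 area d=0.000 circ 0.4312 -0.3142 d=0.050 mid [ 0.4308 -0.3139] mean [ 0.4311 -0.3137  0.0456]
```

step_arm --pt "0 0 0 0 0 0.122 0.0854" --pt "0 0 0 0 0 0.122 0.0854" --pt "0 0 0 0 0 0.121 0.0854" --pt "0.01 -0.03 0 0 0 0 0.0854" --pt "0.015 -0.04 0 0 0 0 0.0854" --pt "0.015 -0.04 0 0 0 0 0.0854" --pt "0.015 -0.04 0 0 0 0 0.0854" --pt "0.015 -0.04 0 0 0 0 0.0854"

```text
time: 1.6
tool_pos: [0.2933, -0.3924, 0.2314]
tool_rot: [0.0, 1.0, -0.0, 0.0]
contact_force: [0.1, 0.2, -0.7]
gripper_width: 0.998
```

step_arm --pt "0.015 -0.045 0 0 0 0 0.0854" --pt "0.015 -0.045 0 0 0 0 0.0854" --pt "0.015 -0.045 0 0 0 0 0.0854" --pt "0.015 -0.045 0 0 0 0 0.0854" --pt "0.015 -0.045 0 0 0 0 0.0854" --pt "0.015 -0.045 0 0 0 0 0.0854" --pt "0.015 -0.045 0.02 0 0 0 0.0854" --pt "0.013 -0.045 0.02 0 0 0 0.0854"

```text
time: 2.4
tool_pos: [0.4114, -0.0343, 0.1931]
tool_rot: [0.001, 1.0, -0.0, 0.002]
contact_force: [0.9, -0.5, -0.1]
gripper_width: 0.997
```

step_arm --pt "0.013 -0.037 0 0 0 0 0.0854" --pt "0 0 0.02 0 0 0 0.0854" --pt "0 0 0 0 0 0 0.0854"

```text
time: 2.7
tool_pos: [0.4219, 0.0024, 0.1698]
tool_rot: [-0.0, 1.0, 0.001, -0.002]
contact_force: [-0.7, -0.3, -0.2]
gripper_width: 0.999
```

step_arm --pt "0.002 -0.002 0.03 0 0 0 0.0854" --pt "0 0 0.03 0 0 0 0.0854" --pt "0 0 0.03 0 0 0 0.0854" --pt "0 0 0.02 0 0 0 0.0854" --pt "0 0 0.015 0 0 0 0.0854" --pt "0 0 0 0 0 0 0.0854"

```text
time: 3.3
tool_pos: [0.4237, 0.0024, 0.0456]
tool_rot: [-0.0, 1.0, -0.001, -0.002]
contact_force: [-0.1, -0.1, 0.0]
gripper_width: 0.997
```

step_arm --pt "0 0 0 0 0 0 0.05" --pt "0 0 0 0 0 0 0.05" --pt "0 0 0 0 0 0 0.05" --pt "0 0 0 0 0 0 0.05" --pt "0 0 0 0 0 0 0.05" --pt "0 0 0 0 0 0 0.05"

```text
time: 3.9
tool_pos: [0.4269, 0.0026, 0.049]
tool_rot: [0.001, 1.0, -0.0, 0.002]
contact_force: [0.7, -0.9, 6.3]
gripper_width: 0.761
```

step_arm --pt "0 0 -0.02 0 0 0 0.05" --pt "0 0 -0.03 0 0 0 0.05" --pt "0.02 0 -0.02 0 0 0 0.05" --pt "0.03 -0.02 0 0 0 0 0.05" --pt "0.03 -0.025 0 0 0 0 0.05" --pt "0.026 -0.025 0 0 0 0 0.05" --pt "0.02 -0.03 0 0 0 0 0.05" --pt "0 0 0 0 0 0 0.05"

```text
time: 4.7
tool_pos: [0.5527, 0.1057, 0.1167]
tool_rot: [-0.001, 1.0, 0.001, -0.0]
contact_force: [-0.6, 0.0, -0.0]
gripper_width: 0.767
```

step_arm --pt "0 -0.03 0 0 0 0 0.05" --pt "0 -0.018 0 0 0 0 0.05" --pt "0 0 0 0 0 0 0.05"

```text
time: 5.0
tool_pos: [0.5504, 0.1523, 0.1165]
tool_rot: [-0.0, 1.0, 0.001, -0.001]
contact_force: [0.9, -0.8, -2.2]
gripper_width: 0.762
```

```bash
python3 - <<'E'
from h import *
print([np.round(state()[k],4) for k in('tool_pos','joint_pos','gripper_width')])
a,da=grab_frame('top');b,db=grab_frame('side')
np.savez('t1.npz',a=a,da=da,b=b,db=db)
save('g1.png',np.vstack([cv2.resize(a[110:250,130:410],(560,280)),cv2.resize(b[90:290,130:410],(420,300))[:, :].repeat(1,0) if 0 else cv2.copyMakeBorder(cv2.resize(b[90:290,130:410],(420,300)),0,0,0,140,0)]))
E
```

```text
[array([0.5504, 0.1523, 0.1165]), array([1.3940e-01, 2.5100e-02, 1.8397e+00, 4.0000e-04, 1.2787e+00,
       1.7079e+00]), np.float64(0.7615)]
```

View pics/g1.png

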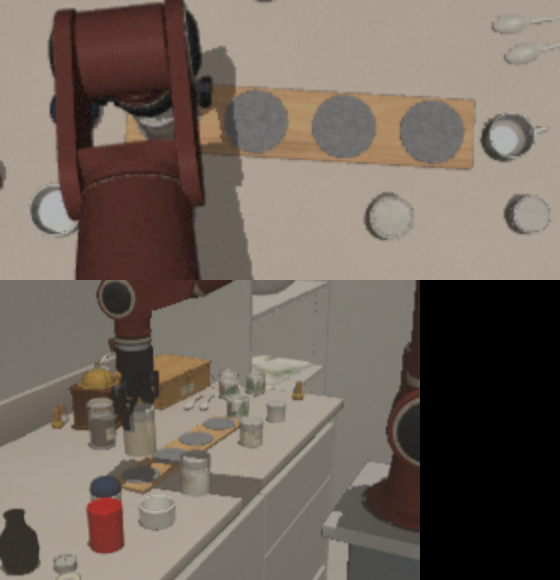

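Tin a is held upright above mat 1. I'll lower it now.

step_arm --pt "0 0 0.02 0 0 0 0.05" --pt "0 0 0.018 0 0 0 0.05" --pt "0 0 0.01 0 0 0 0.05" --pt "0 0 0.004 0 0 0 0.05" --pt "0 0 0.002 0 0 0 0.05" --pt "0 0 0 0 0 0 0.05"

```text
time: 5.7
tool_pos: [0.5522, 0.1507, 0.0642]
tool_rot: [-0.0, 1.0, -0.0, 0.001]
contact_force: [-0.0, -0.4, 0.0]
gripper_width: 0.767
```

step_arm --pt "0 0 0.001 0 0 0 0.05" --pt "0 0 0 0 0 0 0.05"

```text
time: 5.9
tool_pos: [0.5524, 0.1508, 0.0641]
tool_rot: [0.0, 1.0, -0.0, 0.001]
contact_force: [-3.0, -1.3, 4.5]
gripper_width: 0.761
```

step_arm --pt "0 0 0.001 0 0 0 0.05" --pt "0 0 0 0 0 0 0.05"

```text
time: 6.1
tool_pos: [0.5525, 0.1508, 0.0641]
tool_rot: [0.0, 1.0, -0.0, 0.001]
contact_force: [-4.9, -1.6, 10.2]
gripper_width: 0.762
```

In contact. I'll release gently and then retreat upward.

step_arm --pt "0 0 0 0 0 0 0.07" --pt "0 0 0 0 0 0 0.074" --pt "0 0 0 0 0 0 0.08" --pt "0 0 0 0 0 0 0.0854" --pt "0 0 0 0 0 0 0.0854" --pt "0 0 -0.02 0 0 0 0.0854" --pt "0 0 -0.04 0 0 0 0.0854" --pt "0 0 -0.04 0 0 0 0.0854"

```text
time: 6.9
tool_pos: [0.5505, 0.1508, 0.1611]
tool_rot: [0.0, 1.0, -0.0, -0.001]
contact_force: [0.7, -0.3, -0.3]
gripper_width: 1.0
```

step_arm --pt "-0.02 0.02 -0.02 0 0 0 0.0854" --pt "-0.04 0 0 0 0 0 0.0854" --pt "-0.04 0 0 0 0 0 0.0854" --pt "-0.03 -0.01 0 0 0 0 0.0854" --pt "0 0 0 0 0 0 0.0854"

```text
time: 7.4
tool_pos: [0.4188, 0.1416, 0.1806]
tool_rot: [-0.0, 1.0, 0.001, -0.0]
contact_force: [1.3, 0.7, -0.1]
gripper_width: 1.001
```

```bash
cat >> h.py <<'E'
def look(n):
    a,da=grab_frame('top');b,db=grab_frame('side')
    np.savez(n+'.npz',a=a,da=da,b=b,db=db)
    save(n+'.png',np.hstack([cv2.resize(a[110:250,130:410],(400,200)),cv2.resize(b[130:270,130:410],(400,200))]))
    return a,da,b,db
def tops(d,cam,h,D,xy):
    P=pts(cam,d);w=P[(d>0)]
    t=w[(abs(w[:,2]-h)<.007)&(np.linalg.norm(w[:,:2]-xy,axis=1)<D*.8)]
    if len(t)<30: return None
    (cx,cy),r=cv2.minEnclosingCircle(t[:,:2].astype(np.float32))
    return len(t),np.round([cx,cy,2*r],4),np.round(t.mean(0),4)
E
python3 - <<'E'
from h import *
print(state()['tool_pos'])
a,da,b,db=look('g2')
for c,d in(('top',da),('side',db)):
  print(c,'a',tops(d,c,.113,.068,[.551,.151]),'b',tops(d,c,.08,.062,[.4217,.1420]))
E
```

```text
[0.41882104 0.14159782 0.18064905]
top a (610, array([0.5515, 0.1506, 0.0684]), array([0.551 , 0.1505, 0.1123])) b None
side a (174, array([0.5527, 0.1559, 0.0741]), array([0.5472, 0.1575, 0.112 ])) b (165, array([0.4206, 0.1453, 0.0643]), array([0.4196, 0.1477, 0.0788]))
```

View pics/g2.png

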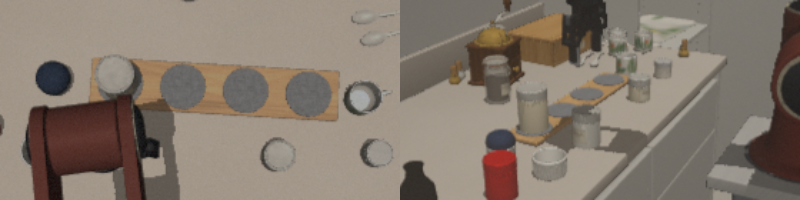

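Tin a stands upright at (.5515,.1506) and mat 1's centre is (.551,.150), so it is centred. Tin b is next.

step_arm --pt "0.002 0 0.04 0 0 0 0.0854" --pt "0 0 0.04 0 0 0 0.0854" --pt "0 0 0.03 0 0 0 0.0854" --pt "0 0 0.025 0 0 0 0.0854" --pt "0 0 0.015 0 0 0 0.0854" --pt "0 0 0 0 0 0 0.0854"

```text
time: 8.1
tool_pos: [0.4222, 0.1404, 0.0285]
tool_rot: [0.0, 1.0, -0.0, -0.003]
contact_force: [-0.2, -0.3, 0.3]
gripper_width: 1.005
```

step_arm --pt "0 0 0 0 0 0 0.045" --pt "0 0 0 0 0 0 0.045" --pt "0 0 0 0 0 0 0.045" --pt "0 0 0 0 0 0 0.045" --pt "0 0 0 0 0 0 0.045" --pt "0 0 0 0 0 0 0.045"

```text
time: 8.7
tool_pos: [0.4252, 0.1412, 0.0331]
tool_rot: [-0.0, 1.0, -0.0, 0.002]
contact_force: [1.0, 0.3, 5.9]
gripper_width: 0.697
```

step_arm --pt "0 0 -0.02 0 0 0 0.045" --pt "0 0 -0.03 0 0 0 0.045" --pt "0 0.02 -0.02 0 0 0 0.045" --pt "0 0.03 0 0 0 0 0.045" --pt "0.02 0.03 0 0 0 0 0.045" --pt "0.03 0.025 0 0 0 0 0.045" --pt "0.03 0 0 0 0 0 0.045" --pt "0.03 0 0 0 0 0 0.045"

```text
time: 9.5
tool_pos: [0.5337, 0.035, 0.1004]
tool_rot: [-0.0, 1.0, -0.001, -0.001]
contact_force: [-0.5, -0.5, -1.1]
gripper_width: 0.697
```

step_arm --pt "0.014 0 0 0 0 0 0.045" --pt "0 0 0 0 0 0 0.045" --pt "0 0 0.02 0 0 0 0.045" --pt "0 0 0.018 0 0 0 0.045" --pt "0 0 0.01 0 0 0 0.045" --pt "0 0 0.004 0 0 0 0.045" --pt "0 0 0 0 0 0 0.045"

```text
time: 10.2
tool_pos: [0.547, 0.0361, 0.0492]
tool_rot: [-0.0, 1.0, -0.0, -0.0]
contact_force: [-0.2, -0.5, -1.5]
gripper_width: 0.691
```

step_arm --pt "0 0 0.002 0 0 0 0.045" --pt "0 0 0.001 0 0 0 0.045" --pt "0 0 0 0 0 0 0.045"

```text
time: 10.5
tool_pos: [0.5482, 0.036, 0.0481]
tool_rot: [0.0, 1.0, -0.0, 0.001]
contact_force: [-3.9, 0.7, 4.9]
gripper_width: 0.692
```

step_arm --pt "0 0 0.001 0 0 0 0.045" --pt "0 0 0 0 0 0 0.045"

```text
time: 10.7
tool_pos: [0.5484, 0.036, 0.0482]
tool_rot: [0.0, 1.0, -0.0, 0.001]
contact_force: [-6.2, 0.4, 11.0]
gripper_width: 0.696
```

step_arm --pt "0 0 0 0 0 0 0.064" --pt "0 0 0 0 0 0 0.07" --pt "0 0 0 0 0 0 0.08" --pt "0 0 0 0 0 0 0.0854" --pt "0 0 0 0 0 0 0.0854" --pt "0 0 -0.02 0 0 0 0.0854" --pt "0 0 -0.04 0 0 0 0.0854" --pt "0 0 -0.04 0 0 0 0.0854"

```text
time: 11.5
tool_pos: [0.5464, 0.036, 0.1451]
tool_rot: [-0.0, 1.0, -0.0, -0.001]
contact_force: [1.0, -0.8, 0.2]
gripper_width: 1.002
```

step_arm --pt "-0.02 0.03 0 0 0 0 0.0854" --pt "-0.03 0.035 0 0 0 0 0.0854" --pt "-0.03 0.035 0 0 0 0 0.0854" --pt "-0.03 0.035 0 0 0 0 0.0854" --pt "-0.015 0.035 0 0 0 0 0.0854" --pt "0 0 0 0 0 0 0.0854"

```text
time: 12.1
tool_pos: [0.4208, -0.137, 0.1453]
tool_rot: [0.001, 1.0, -0.003, 0.0]
contact_force: [0.3, 1.2, 0.3]
gripper_width: 0.999
```

```bash
python3 - <<'E'
from h import *
print(state()['tool_pos'])
a,da,b,db=look('g3')
for c,d in(('top',da),('side',db)):
  print(c,'a',tops(d,c,.113,.068,[.551,.151]),'b',tops(d,c,.095,.062,[.547,.036]),'c',tops(d,c,.062,.056,[.4225,-.134]))
E
```

```text
[ 0.42082464 -0.13700915  0.14530853]
top a (613, array([0.5515, 0.1505, 0.0677]), array([0.5511, 0.1506, 0.1122])) b (485, array([0.5457, 0.0353, 0.0622]), array([0.5456, 0.0352, 0.0944])) c None
side a (174, array([0.5498, 0.1538, 0.0717]), array([0.5475, 0.1571, 0.1119])) b (121, array([0.5456, 0.0374, 0.0619]), array([0.5418, 0.0419, 0.0939])) c (90, array([ 0.4211, -0.131 ,  0.0587]), array([ 0.4194, -0.1276,  0.0614]))
```

View pics/g3.png

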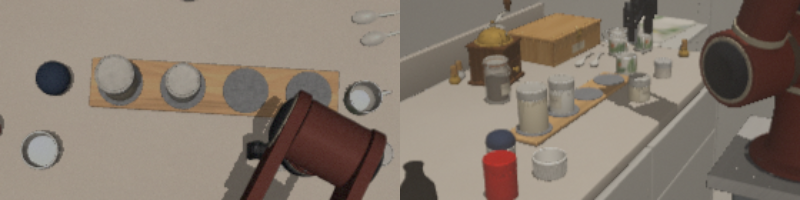

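Tin b is within about 1.5 mm of mat 2's centre and upright. Now tin c.

step_arm --pt "0.001 -0.002 0.04 0 0 0 0.0854" --pt "0 0 0.035 0 0 0 0.0854" --pt "0 0 0.03 0 0 0 0.0854" --pt "0 0 0.02 0 0 0 0.0854" --pt "0 0 0 0 0 0 0.0854"

```text
time: 12.7
tool_pos: [0.4211, -0.1295, 0.0168]
tool_rot: [-0.002, 1.0, 0.001, -0.003]
contact_force: [-0.4, 0.0, -0.0]
gripper_width: 0.996
```

step_arm --pt "0 0 0 0 0 0 0.04" --pt "0 0 0 0 0 0 0.04" --pt "0 0 0 0 0 0 0.04" --pt "0 0 0 0 0 0 0.04" --pt "0 0 0 0 0 0 0.04" --pt "0 0 0 0 0 0 0.04" --pt "0 0 0 0 0 0 0.04"

```text
time: 13.4
tool_pos: [0.4254, -0.1327, 0.0225]
tool_rot: [0.001, 1.0, -0.0, 0.002]
contact_force: [0.3, 0.8, 6.7]
gripper_width: 0.626
```

step_arm --pt "0 0 -0.02 0 0 0 0.04" --pt "0 0 -0.03 0 0 0 0.04" --pt "0.01 0 -0.02 0 0 0 0.04" --pt "0.03 -0.0165 0 0 0 0 0.04" --pt "0.03 -0.02 0 0 0 0 0.04" --pt "0.03 -0.02 0 0 0 0 0.04" --pt "0.02 0 0 0 0 0 0.04" --pt "0 0 0 0 0 0 0.04"

```text
time: 14.2
tool_pos: [0.5449, -0.075, 0.0902]
tool_rot: [0.0, 1.0, 0.001, 0.0]
contact_force: [0.5, -0.6, -1.3]
gripper_width: 0.625
```

step_arm --pt "0 0 0.02 0 0 0 0.04" --pt "0 0 0.018 0 0 0 0.04" --pt "0 0 0.01 0 0 0 0.04" --pt "0 0 0.004 0 0 0 0.04" --pt "0 0 0.002 0 0 0 0.04" --pt "0 0 0 0 0 0 0.04"

```text
time: 14.8
tool_pos: [0.5436, -0.0758, 0.0376]
tool_rot: [0.0, 1.0, -0.0, 0.0]
contact_force: [-2.0, 1.0, 3.2]
gripper_width: 0.625
```

Tin c is about 3 mm off in y, so I'll correct it before setting it down.

step_arm --pt "0 0 -0.003 0 0 0 0.04" --pt "-0.001 0.003 0 0 0 0 0.04" --pt "0 0 0.003 0 0 0 0.04" --pt "0 0 0.001 0 0 0 0.04" --pt "0 0 0 0 0 0 0.04"

```text
time: 15.3
tool_pos: [0.5431, -0.0792, 0.0375]
tool_rot: [0.0, 1.0, -0.0, 0.0]
contact_force: [-6.1, 0.2, 10.6]
gripper_width: 0.625
```

step_arm --pt "0 0 0 0 0 0 0.057" --pt "0 0 0 0 0 0 0.064" --pt "0 0 0 0 0 0 0.072" --pt "0 0 0 0 0 0 0.0854" --pt "0 0 0 0 0 0 0.0854" --pt "0 0 -0.02 0 0 0 0.0854" --pt "0 0 -0.04 0 0 0 0.0854" --pt "0 0 -0.04 0 0 0 0.0854"

```text
time: 16.1
tool_pos: [0.5414, -0.0783, 0.1352]
tool_rot: [-0.0, 1.0, -0.0, -0.001]
contact_force: [1.5, 0.6, -0.1]
gripper_width: 0.999
```

step_arm --pt "-0.02 0.035 0 0 0 0 0.0854" --pt "-0.02 0.04 0 0 0 0 0.0854" --pt "-0.02 0.04 0 0 0 0 0.0854" --pt "-0.02 0.04 0 0 0 0 0.0854" --pt "-0.02 0.04 0 0 0 0 0.0854" --pt "-0.012 0.04 0 0 0 0 0.0854" --pt "0 0 0 0 0 0 0.0854"

```text
time: 16.8
tool_pos: [0.4289, -0.3174, 0.1356]
tool_rot: [0.001, 1.0, -0.003, 0.0]
contact_force: [0.4, 0.7, 0.4]
gripper_width: 1.003
```

```bash
python3 - <<'E'
from h import *
print(state()['tool_pos'])
a,da,b,db=look('g4')
for c,d in(('top',da),('side',db)):
  print(c,'b',tops(d,c,.095,.062,[.547,.036]),'c',tops(d,c,.077,.056,[.5425,-.079]),'d',tops(d,c,.046,.049,[.431,-.314]))
E
```

```text
[ 0.42888487 -0.31742605  0.13559124]
top b (485, array([0.5458, 0.0354, 0.062 ]), array([0.5457, 0.0353, 0.0944])) c (388, array([ 0.5416, -0.0806,  0.0554]), array([ 0.5412, -0.0806,  0.0767])) d (60, array([ 0.426 , -0.3099,  0.0365]), array([ 0.4177, -0.3066,  0.0456]))
side b (120, array([0.5474, 0.0388, 0.0678]), array([0.5416, 0.0422, 0.0939])) c (87, array([ 0.5389, -0.0778,  0.0587]), array([ 0.5374, -0.0728,  0.0763])) d (66, array([ 0.4278, -0.3153,  0.0623]), array([ 0.4284, -0.3076,  0.0457]))
```

View pics/g4.png

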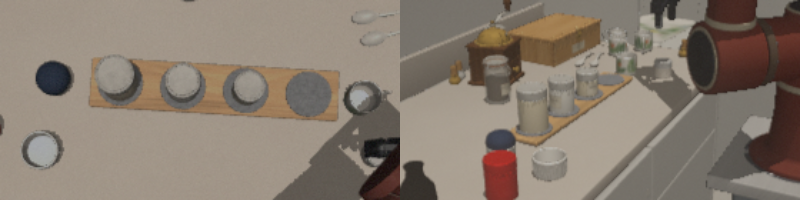

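Tin c is within about 2 mm of mat 3's centre. Now tin d.

step_arm --pt "0.002 -0.002 0.04 0 0 0 0.0854" --pt "0 0 0.03 0 0 0 0.0854" --pt "0 0 0.03 0 0 0 0.0854" --pt "0 0 0.015 0 0 0 0.0854" --pt "0 0 0.009 0 0 0 0.0854" --pt "0 0 0 0 0 0 0.0854"

```text
time: 17.5
tool_pos: [0.4323, -0.3106, 0.0106]
tool_rot: [-0.001, 1.0, 0.0, -0.001]
contact_force: [0.9, -0.5, -0.3]
gripper_width: 1.0
```

step_arm --pt "0 0 0 0 0 0 0.033" --pt "0 0 0 0 0 0 0.033" --pt "0 0 0 0 0 0 0.033" --pt "0 0 0 0 0 0 0.033" --pt "0 0 0 0 0 0 0.033" --pt "0 0 0 0 0 0 0.033" --pt "0 0 0 0 0 0 0.033"

```text
time: 18.2
tool_pos: [0.4335, -0.3126, 0.0131]
tool_rot: [0.001, 1.0, -0.0, 0.001]
contact_force: [0.2, 1.3, 6.1]
gripper_width: 0.545
```

step_arm --pt "0 0 -0.02 0 0 0 0.033" --pt "0 0 -0.03 0 0 0 0.033" --pt "0.007 0 -0.02 0 0 0 0.033" --pt "0.025 -0.029 0 0 0 0 0.033" --pt "0.025 -0.03 0 0 0 0 0.033" --pt "0.025 -0.03 0 0 0 0 0.033" --pt "0.025 -0.03 0 0 0 0 0.033" --pt "0 0 0 0 0 0 0.033"

```text
time: 19.0
tool_pos: [0.5412, -0.1894, 0.0812]
tool_rot: [-0.001, 1.0, 0.002, 0.0]
contact_force: [-0.7, -0.4, -1.2]
gripper_width: 0.543
```

step_arm --pt "0 0 0.02 0 0 0 0.033" --pt "0 0 0.018 0 0 0 0.033" --pt "0 0 0.01 0 0 0 0.033" --pt "0 0 0 0 0 0 0.033" --pt "0 0 0 0 0 0 0.033"

```text
time: 19.5
tool_pos: [0.5393, -0.193, 0.0335]
tool_rot: [0.0, 1.0, -0.0, 0.0]
contact_force: [0.0, -0.2, -0.6]
gripper_width: 0.54
```

step_arm --pt "0 0.001 0.004 0 0 0 0.033" --pt "0 0 0.002 0 0 0 0.033" --pt "0 0 0 0 0 0 0.033"

```text
time: 19.8
tool_pos: [0.5399, -0.1941, 0.0281]
tool_rot: [0.0, 1.0, -0.0, 0.001]
contact_force: [-0.7, -1.2, 1.9]
gripper_width: 0.547
```

step_arm --pt "0 0 0.001 0 0 0 0.033" --pt "0 0 0 0 0 0 0.033"

```text
time: 20.0
tool_pos: [0.54, -0.1941, 0.0281]
tool_rot: [0.0, 1.0, -0.0, 0.0]
contact_force: [-3.8, 0.4, 8.2]
gripper_width: 0.543
```

step_arm --pt "0 0 0 0 0 0 0.05" --pt "0 0 0 0 0 0 0.057" --pt "0 0 0 0 0 0 0.065" --pt "0 0 0 0 0 0 0.07" --pt "0 0 0 0 0 0 0.07" --pt "0 0 -0.02 0 0 0 0.07" --pt "0 0 -0.04 0 0 0 0.07" --pt "0 0 -0.04 0 0 0 0.07"

```text
time: 20.8
tool_pos: [0.5384, -0.1931, 0.1261]
tool_rot: [-0.001, 1.0, -0.0, -0.001]
contact_force: [0.2, 0.2, 0.5]
gripper_width: 0.821
```

step_arm --pt "-0.02 0.02 -0.03 0 0 0 0.07" --pt "-0.03 0.03 0 0 0 0 0.07" --pt "-0.03 0.03 0 0 0 0 0.07" --pt "-0.03 0.03 0 0 0 0 0.07" --pt "-0.03 0.03 0 0 0 0 0.07" --pt "-0.03 0.03 0 0 0 0 0.07" --pt "-0.02 0.03 0 0 0 0 0.07" --pt "0 0 0 0 0 0 0.07"

```text
time: 21.6
tool_pos: [0.3471, -0.3963, 0.1565]
tool_rot: [0.001, 1.0, -0.003, -0.0]
contact_force: [-0.9, 0.9, 0.9]
gripper_width: 0.819
```

```bash
python3 - <<'E'
from h import *
s=state();print(s['tool_pos'],s['contact_force'])
a,da,b,db=look('g5')
for n,h,D,xy in(('a',.113,.068,[.551,.15]),('b',.095,.062,[.547,.0355]),('c',.077,.056,[.5425,-.079]),('d',.061,.049,[.538,-.1948]),('ramekin',.04,.07,[.4235,.2866])):
  print(n,xy,tops(da,'top',h,D,xy),tops(db,'side',h,D,xy))
E
```

```text
[ 0.34711614 -0.39629449  0.15648154] [-0.92807436  0.93563322  0.89954953]
a [0.551, 0.15] (613, array([0.5519, 0.1514, 0.0688]), array([0.551 , 0.1507, 0.1122])) (175, array([0.5498, 0.1538, 0.0756]), array([0.5469, 0.1575, 0.1121]))
b [0.547, 0.0355] (485, array([0.546 , 0.0355, 0.0616]), array([0.5457, 0.0354, 0.0942])) (122, array([0.5462, 0.0381, 0.0643]), array([0.5421, 0.0425, 0.0939]))
c [0.5425, -0.079] (389, array([ 0.5417, -0.0807,  0.0561]), array([ 0.5413, -0.0806,  0.0766])) (88, array([ 0.5427, -0.0744,  0.0593]), array([ 0.5368, -0.072 ,  0.0764]))
d [0.538, -0.1948] (303, array([ 0.5378, -0.1957,  0.0495]), array([ 0.538 , -0.1951,  0.0605])) (63, array([ 0.5369, -0.194 ,  0.053 ]), array([ 0.5351, -0.1888,  0.0607]))
ramekin [0.4235, 0.2866] (141, array([0.4247, 0.2878, 0.0696]), array([0.4243, 0.2893, 0.0389])) (142, array([0.424 , 0.2898, 0.0715]), array([0.4245, 0.2898, 0.0377]))
```

View pics/g5.png

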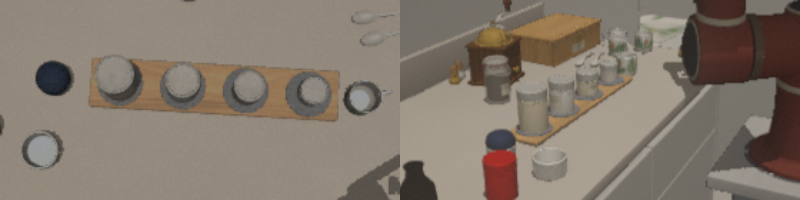

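All four tins stand upright on their mats, in order down from the timer, each within about 2 mm of centre. The ramekin has not moved, so I'm handing in.

```bash
python3 -c "
from plant import *
print(job_done())"
```

```text
the job is handed in; nothing more can be done
None
```

The job is done and handed in: tins a, b, c and d stand on mats 1, 2, 3 and 4, tallest next to the timer, and it took about 22 s of robot time.

- **Position:** in the last top picture all four lids are at the right height for standing upright on the mats. Their centres are within about 2 mm of the mat centres; tin c is the furthest off, at about 2 mm.
- **Camera disagreement:** the side camera places things 2 to 5 mm further towards +y than the top camera. It did the same for the mats and the untouched tins, so I put this down to its calibration and partial views and used the top camera.
- **Other checks:** the ramekin is where it was, within 1–3 mm of measuring error; the arm never went near it. The red look-alike tin was not touched. The gripper was open and well clear of everything at hand-in. The highest force I saw was about 13 N, while setting a tin down.

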